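# Clear the page and turn the leaf of the room directory

## Robot

A 6-joint arm with a two-finger parallel gripper is mounted at the origin on the work surface. World frame = base frame: x ahead of the robot, y to its left, z up, the work surface at z = 0. Lengths are in m, angles in rad, forces in N, time in s.
With the tool pointing down it reaches from about 0.25 to 0.8 m from the base axis. Payload 8.5 kg.
Tool frame: the origin (TCP) lies on the mounting face of the last link; the fingertips stand 173 mm ahead of it and the grasp point (between the pads) lies 155 mm ahead of it; z points along the fingers, y is the line along which they close (so a half turn about z gives the same grasp; the last joint's range is limited). The gripper opens to 85 mm and grips with 20 to 120 N. Pads are 22 mm wide; open, the fingers measure 114 mm over their backs; the gripper's body (76 mm by 85 mm) begins 54 mm behind the grasp point. The pads swing forward as they close: fully open they stand 13 mm farther back than shut.
Start: joints at [1.306, 0.238, -0.013, 1.319, 0, 1.571], TCP at [0.137, 0.507, 0.405] pointing down, gripper open.
Joint ranges: [-2.66, 2.66], [-1.03, 1.9], [-1.14, 1.46], [-1.82, 2.27], [-1.45, 1.34], [-3.14, 3.14]. Speed limits (rad/s): [2.22, 2.22, 2.79, 3.14, 3.14, 3.14].

## Interface

Orientations are given as [roll, pitch, yaw] about the fixed x, y, z axes, in that order (R = Rz(yaw) Ry(pitch) Rx(roll)).
In Python, from cell import env gives the robot as it stands.
- The arm moves only by the shell command python3 -m creep 'ROWS' [FORCE]. ROWS is JSON, one flat list of numbers, 5 for each row, row after row: the closure, from -1 (fully open) to 1 (shut), then the shift along the world's x, y, z in mm, then the turn about the world's z in rad. A call has 1 to 12 rows; each row shifts and turns the commanded pose from where the row before left it; what a row does not reach is not made up. A row lasts 1/12 s, in which the tool goes at most 41.7 mm and 7.16 degrees, less where a joint would pass 70% of its speed; a pose out of reach is approached as far as the arm can. A call with a gripper value outside its range is refused whole. The fingers move at their own pace and stop on an object; FORCE is the grip in N (left out, the last holds). Time passes only in rows, so rows that do not move let the fingers close. It gives the time, the measured TCP pose, the force, the opening and the grip force at its end, in the units of the state.
- env.observe(): the state, without advancing time (a new reading comes with each control period).
- env.camera(name): name is "scene" or "top" or "wrist"; returns the picture (420x560x3 uint8, red, green, blue); there is no depth.
- env.get_calibration(name): a dict with "mtx" (3x3 intrinsics, pixels), "dist" ([k1, k2, p1, p2, k3] as OpenCV has them; the pictures are not rectified), "xyz" and "orientation" of the camera in the world. Camera axes: x right, y down, z forward; pixel columns grow to the right and rows downward; lengths in m; the calibration is good to about 2 mm. A picture is of the moment at which its call begins: read the wrist's pose just before it. get_calibration takes no time and is no camera call; for the wrist camera it gives the pose at the moment of the call.
- env.hand_in(): hands the job in; it is judged then, once.
Trained networks look in the newest picture that a camera, given by its name, has taken for a name from the list of things; names that differ only in an ending like _2 or _b are one class to them, and where a whole thing is asked for, a point or a joint stands for the part that bears it (a point fixed in the world has none). Each returns a list of dicts, best first, with "conf" (0 to 1); they miss things now and then, are a little off and sometimes report something else, mostly with a low value. They report only what shows in the picture. A call takes as long as a camera call.
- env.trace(camera, query): "mask" (420x560 bool, what is visible of it) and "xy" ([column, row] in pixels, amid what is visible of it).
The state is a dict: "time": time; "joint_positions": joint angles; "dq": joint speeds; "tau": joint torques, N m; "eef_pos": TCP position; "eef_rot": TCP orientation; "contact_force": force on the tool from outside, world axes, zero at the start; "wrist_torque": the same for the moment, N m; "width": finger opening in m; "gripper_force": force on a finger pad.
Only numpy, scipy, OpenCV 4.12 (cv2) and the standard library are available. Lean on these libraries where they do the work, as an engineer would, in place of code of your own. Each camera call takes 0.05 s, during which the arm holds its last target. There are 200 camera calls.

## Task

The beige air-conditioner remote has been left lying on the left-hand page of the open room directory: push it off the book with your fingertips, without picking it up or tipping it over, so that it lies flat on the bare sideboard beside the directory. Then push the half-raised stiff leaf up and over the spine until it lies flat on that left-hand page. Leave everything else where it is.

Things in the scene. Friction and masses are not known exactly. Their poses are not given: they have to be found in the camera images.
- directory: Open guest book, dark covers, fixed. Origin: centre of underside; x along the spine, away from the robot at yaw 0; y towards the left page. Either side of the spine: a 3 mm cover to |y| 168 mm, |x| 113 mm, and on it a fixed page block, |y| 12 to 162, |x| to 105 mm, top 9 mm above the sideboard. An aluminium hinge barrel along the spine, 12 mm thick, has its top 17 mm above the sideboard.
- leaf (a joint): Angle of the rigid leaf about the spine: 0 flat on the right page, 1.57 upright, 3.14 (stop) flat on the left page. Starts part-raised; hinge friction (0.17 N m) keeps it at any angle; turning takes 1 to 2 N at the free edge. A 150 g board, 4 mm thick, 12 to 162 mm from the hinge axis, 210 mm along the spine, centred; an index tab (directory x -92 to -47 mm) stands 10 mm further out.
- leaf_edge (a point): Middle of the leaf's free edge, in the middle of its thickness, 162 mm from the hinge axis. Its frame is the leaf's: x along the spine like the directory's x, y from the free edge towards the hinge.
- leaf_hinge (a point): Point on the leaf's hinge axis at the middle of the spine: directory x = 0, y = 0, 11.5 mm above the sideboard. The axis runs along the directory's x.
- ac_remote: Beige air-conditioner remote, loose, 150 (x) by 46 (y) by 20 (z) mm, about 120 g. Origin: centre of its underside. Starts face up on the left page, underside 9 mm above the sideboard, roughly along the spine (up to 0.35 rad askew). The sideboard left of the directory is clear for at least 130 mm.
- ring_dish: Olive ceramic ring dish, 90 mm diameter, 20 mm high rim, with a thin cone to 52 mm in its middle; loose, close to the right-hand edge of the directory. Origin: centre of its underside. To be left alone.
- candle: Candle jar with brass lid, 68 mm diameter, 75 mm high, loose, just beyond the far end of the directory. Origin: centre of its underside. To be left alone.
- glass_cube: Transparent 50 mm glass cube, loose, in the uncovered part of the tray. Origin: centre of its underside. To be left alone.
- tv_remote: Dark grey TV remote, 170 x 46 x 20 mm, loose, in the tray under the cover. Origin: centre of its underside. To be left alone.
- tray: Fixed aluminium tray, 170 (its x) by 360 (its y) by 49 mm high, far to the right, its long side along the robot's x. Origin: centre of its underside.
- tray_cover: Clear acrylic sliding cover, 158 (tray x) x 190 (tray y) x 4 mm, on the tray at 46 mm height, about half open. Origin: centre of its underside. To be left alone.
- mug: White mug, 80 mm diameter, 92 mm high, loose, far to the left at the back. Origin: centre of its underside. To be left alone.
- glasses_case: Brown spectacle case, 160 x 62 x 36 mm, loose, far to the left. Origin: centre of its underside. To be left alone.
- lotion: White lotion bottle, 52 mm diameter, 150 mm high, loose, at the back, to the right. Origin: centre of its underside. To be left alone.

How it is judged:
On the way, in this order (a step that is already met when the one before it is completed fails the run):
1. the air-conditioner remote lies flat on the sideboard, off the directory (height (world z) of ac_remote below 0.004 m and angle between ac_remote's own z axis and vertical below 0.08 rad), for 0.2 s.
2. the leaf lies flat on the left-hand page (value of joint leaf above 3.08 rad), for 0.2 s.
At the end, for the whole second after the job is handed in: The leaf lies flat on the left-hand page (within 0.06 rad, about 10 mm at its free edge), and the air-conditioner remote rests face up and flat on the sideboard beside the directory, off it, its middle within 0.36 m of the directory's (all of step 1 and value of joint leaf above 3.08 rad and height (world z) of ac_remote above -0.004 m and horizontal distance between ac_remote and directory below 0.36 m and linear speed of ac_remote below 0.02 m/s); the robot touches nothing.
It fails at once if the air-conditioner remote is picked up or tipped over (height (world z) of ac_remote above 0.022 m or angle between ac_remote's own z axis and vertical above 0.8 rad).
It fails at once if something that should be left alone is moved more than 15 mm (distance of any of ring_dish, candle, glass_cube, tv_remote, tray_cover, mug, glasses_case, lotion from where it was at the start of the episode above 0.015 m).
It also fails if it takes over 61 s, if anything falls off the work surface, if the arm or the gripper's body presses on something with over 40 N, if the wrist force passes 120 N, or if a joint passes its speed limit or range.

## Working session

There is one attempt and no reset: what is moved stays moved. The work goes in short steps, Python scripts to look and compute and a shell command to move; the robot and the scene stay as the last step left them, time stands still between calls to the robot, and variables do not carry over. Pictures are saved under pics/ and viewed, at most 10 in all, crops included, and the job is handed in when it is done.

```bash
ls; mkdir -p pics; cat > h.py <<'E'
import numpy as np, cv2
from cell import env
from scipy.spatial.transform import Rotation as Ro
def cal(n):
    c=env.get_calibration(n); o=np.array(c["orientation"],float)
    R=Ro.from_euler('xyz',o).as_matrix() if o.size==3 else o.reshape(3,3)
    return np.array(c["mtx"]),np.array(c["dist"]),np.array(c["xyz"]),R
def onz(n,px,z):
    K,d,t,R=cal(n); p=cv2.undistortPoints(np.array(px,float).reshape(-1,1,2),K,d).reshape(-1,2)
    r=np.c_[p,np.ones(len(p))]@R.T
    return t+r*((z-t[2])/r[:,2])[:,None]
def proj(n,P):
    K,d,t,R=cal(n); return cv2.projectPoints((np.array(P,float)-t)@R,np.zeros(3),np.zeros(3),K,d)[0].reshape(-1,2)
E
python3 - <<'E'
from h import *
s=env.observe(); print({k:np.round(v,3) for k,v in s.items()})
for n in("top","scene"):
    im=env.camera(n); cv2.imwrite(f"pics/{n}0.png",im[:,:,::-1]); print(n,env.get_calibration(n)["xyz"],env.get_calibration(n)["orientation"])
    for q in("directory","leaf","ac_remote","ring_dish","candle"):
        for r in env.trace(n,q)[:1]:
            m=r["mask"].astype(np.uint8); b=cv2.minAreaRect(cv2.findNonZero(m)); print(n,q,round(r["conf"],2),np.round(r["xy"]),m.sum(),np.round(cv2.boxPoints(b)).tolist())
E
```

```text
pics
{'time': np.float64(0.0), 'joint_positions': array([ 1.306,  0.239, -0.014,  1.319, -0.   ,  1.571]), 'dq': array([-0.   ,  0.002, -0.001,  0.001, -0.   , -0.   ]), 'tau': array([-2.0000e-03, -5.3879e+01,  3.4644e+01,  1.8000e-02, -0.0000e+00,
        0.0000e+00]), 'eef_pos': array([0.137, 0.507, 0.404]), 'eef_rot': array([-3.14 ,  0.   ,  2.877]), 'contact_force': array([ 0.829, -0.558, -0.493]), 'wrist_torque': array([-0.019, -0.009, -0.029]), 'gripper_force': np.float64(0.0), 'width': np.float64(0.086)}
top [ 0.34599302 -0.02744669  1.97467407] [-3.02619097 -0.01016522 -1.57630627]
top directory 0.96 [284. 217.] 5298 [[231.0, 249.0], [234.0, 184.0], [328.0, 189.0], [325.0, 253.0]]
top leaf 0.75 [301. 218.] 2159 [[279.0, 188.0], [318.0, 188.0], [318.0, 247.0], [279.0, 247.0]]
top ac_remote 0.56 [259. 219.] 509 [[243.0, 237.0], [259.0, 200.0], [272.0, 205.0], [255.0, 243.0]]
top ring_dish 0.7 [350. 221.] 483 [[334.0, 208.0], [358.0, 208.0], [358.0, 232.0], [334.0, 232.0]]
top candle 0.89 [292. 174.] 293 [[282.0, 179.0], [291.0, 161.0], [306.0, 169.0], [298.0, 187.0]]
scene [ 1.13210774 -1.06472034  0.95764696] [-2.20731766 -0.00285264  0.49231741]
scene directory 0.79 [261. 238.] 3908 [[208.0, 249.0], [240.0, 180.0], [320.0, 217.0], [288.0, 286.0]]
scene leaf 0.7 [257. 230.] 351 [[216.0, 215.0], [218.0, 210.0], [293.0, 239.0], [290.0, 244.0]]
scene ac_remote 0.69 [274. 215.] 493 [[255.0, 207.0], [264.0, 196.0], [296.0, 220.0], [287.0, 231.0]]
scene ring_dish 0.94 [222. 273.] 578 [[208.0, 262.0], [238.0, 262.0], [238.0, 285.0], [208.0, 285.0]]
scene candle 0.82 [303. 246.] 652 [[292.0, 232.0], [314.0, 232.0], [314.0, 264.0], [292.0, 264.0]]
```

```bash
python3 - <<'E'
from h import *
a=cv2.imread("pics/top0.png")[140:280,190:390]; b=cv2.imread("pics/scene0.png")[150:310,170:350]
cv2.imwrite("pics/c0.png",np.hstack([cv2.resize(a,(400,280)),cv2.resize(b,(315,280))]))
cv2.imwrite("pics/c0.png",np.vstack([cv2.resize(a,(571,400),interpolation=2)]))
cv2.imwrite("pics/c1.png",cv2.resize(b,(630,560),interpolation=2))
E
```

```text
(no output)
```

View pics/c0.png

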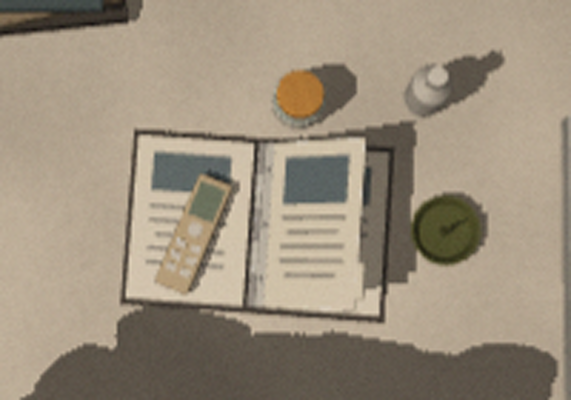

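View pics/c1.png

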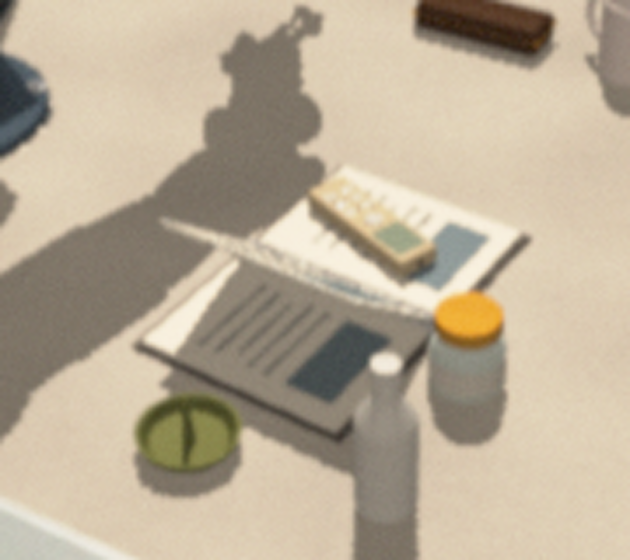

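The top crop shows the remote on the left page, centred at crop (198,233) and tilted. The leaf is part-raised over the right page, with its free edge near crop column 365. The dish is at (447,229) and the candle at (300,98). The scene crop shows the leaf nearly edge-on, from (163,220) to (435,320).

```bash
cat >> h.py <<'E'
def tz(x,y,s,ox,oy): return [ox+(x+.5)/s-.5,oy+(y+.5)/s-.5]
E
python3 - <<'E'
from h import *
T=lambda *p:[tz(x,y,2.857,190,140) for x,y in p]
c=onz("top",T((136,130),(122,302),(393,148),(383,320)),.003)[:,:2]; print("cover FL NL FR NR",np.round(c,3))
ctr=c.mean(0); d=(c[0]-c[1]+c[2]-c[3]); yaw=np.arctan2(d[1],d[0])
# network mask check
env.camera("top"); m=env.trace("top","directory")[0]["mask"]
env.camera("scene")
print("dir",ctr,yaw,"sizes",np.linalg.norm(c[0]-c[1]),np.linalg.norm(c[0]-c[2]))
ux=np.array([np.cos(yaw),np.sin(yaw)]);uy=np.array([-ux[1],ux[0]])
hinge=np.r_[ctr,.0115]
def edge(a,x,r=.162): 
    # leaf angle 0 = right (-y)
    return np.r_[ctr+ux*x-uy*r*np.cos(a),.0115+r*np.sin(a)]
for a in np.arange(.3,1.5,.15):
    P=[edge(a,.105),edge(a,-.105)]
    t=(proj("top",P)-[190,140])*2.857; s=(proj("scene",P)-[170,150])*3.5
    print(round(a,2),np.round(t).tolist(),np.round(s).tolist())
# remote: two views
for n in("top","scene"):
    r=env.trace(n,"ac_remote"); 
    mm=r[0]["mask"].astype(np.uint8); b=cv2.boxPoints(cv2.minAreaRect(cv2.findNonZero(mm)))
    print(n,np.round(onz(n,[r[0]["xy"]],.025),3)); print(np.round(onz(n,b,.029),3).tolist())
for q,z in(("ring_dish",.02),("candle",.075)):
    env.trace("top",q) and print(q,np.round(onz("top",[env.trace("top",q)[0]["xy"]],z),3))
cc=[np.r_[ctr+ux*x+uy*y,.003] for x in(.113,-.113) for y in(.168,-.168)]
print("cover proj scene",np.round((proj("scene",cc)-[170,150])*3.5).tolist())
E
```

```text
cover FL NL FR NR [[ 0.663  0.099]
 [ 0.441  0.116]
 [ 0.638 -0.233]
 [ 0.417 -0.217]]
dir [ 0.53991118 -0.05871975] -0.07540028883683318 sizes 0.2222418147528446 0.3324084954890996
0.3 [[387.0, 145.0], [377.0, 312.0]] [[334.0, 380.0], [136.0, 292.0]]
0.45 [[382.0, 141.0], [372.0, 311.0]] [[339.0, 354.0], [140.0, 267.0]]
0.6 [[374.0, 138.0], [363.0, 309.0]] [[347.0, 326.0], [147.0, 241.0]]
0.75 [[363.0, 135.0], [352.0, 308.0]] [[357.0, 298.0], [156.0, 215.0]]
0.9 [[349.0, 132.0], [338.0, 306.0]] [[369.0, 271.0], [168.0, 189.0]]
1.05 [[333.0, 129.0], [322.0, 304.0]] [[383.0, 245.0], [181.0, 165.0]]
1.2 [[315.0, 126.0], [304.0, 303.0]] [[397.0, 221.0], [195.0, 144.0]]
1.35 [[296.0, 124.0], [284.0, 301.0]] [[412.0, 200.0], [211.0, 125.0]]
top [[0.535 0.028 0.025]]
[[0.467, 0.074, 0.029], [0.608, 0.016, 0.029], [0.589, -0.029, 0.029], [0.448, 0.03, 0.029]]
scene [[0.531 0.019 0.025]]
[[0.457, 0.021, 0.029], [0.451, 0.093, 0.029], [0.613, 0.015, 0.029], [0.614, -0.049, 0.029]]
ring_dish [[ 0.53  -0.302  0.02 ]]
candle [[ 0.705 -0.106  0.075]]
cover proj scene [[527.0, 237.0], [334.0, 443.0], [335.0, 166.0], [125.0, 346.0]]
```

```bash
python3 -m creep '[-1,21,-29,-4,-0.094,-1,21,-29,-4,-0.094,-1,21,-29,-4,-0.094,-1,21,-29,-4,-0.094,-1,21,-29,-4,-0.094,-1,21,-29,-4,-0.094,-1,21,-29,-4,-0.094,-1,21,-29,-4,-0.094,-1,21,-29,-4,-0.094]'; python3 -m creep '[-1,21,-29,-4,-0.094,-1,21,-29,-4,-0.094,-1,21,-29,-4,-0.094,-1,21,-29,-4,-0.094,-1,21,-29,-4,-0.094,-1,21,-29,-4,-0.094,-1,21,-29,-4,-0.094,-1,21,-29,-4,-0.094,-1,21,-29,-4,-0.094,-1,0,0,0,0,-1,0,0,0,0]'
python3 - <<'E'
from h import *
s=env.observe(); print(s["time"],s["eef_pos"],s["eef_rot"])
im=env.camera("wrist"); cv2.imwrite("pics/w1.png",im[:,:,::-1])
r=env.trace("wrist","ac_remote")[0]; m=r["mask"].astype(np.uint8); b=cv2.boxPoints(cv2.minAreaRect(cv2.findNonZero(m)))
print(r["conf"],r["xy"],np.round(b).tolist()); print(np.round(onz("wrist",[r["xy"]],.029),3),np.round(onz("wrist",b,.029),3).tolist())
E
```

```text
time: 1.8
eef_pos: [0.327, 0.2441, 0.3687]
eef_rot: [3.141, -0.0, 2.026]
contact_force: [1.1, 0.7, 0.1]
width: 0.0851
gripper_force: 0.0
time: 2.72
eef_pos: [0.516, -0.0168, 0.332]
eef_rot: [-3.141, 0.0, 1.182]
contact_force: [-0.2, 0.6, -0.1]
width: 0.0851
gripper_force: 0.0
2.7167 [ 0.51602971 -0.01683829  0.33203005] [-3.14056760e+00  3.17507868e-04  1.18194427e+00]
0.97 [272.0, 152.4] [[192.0, 176.0], [193.0, 125.0], [355.0, 127.0], [354.0, 178.0]]
[[0.527 0.029 0.029]] [[0.448, 0.037, 0.029], [0.47, 0.079, 0.029], [0.605, 0.021, 0.029], [0.59, -0.023, 0.029]]
```

View pics/w1.png

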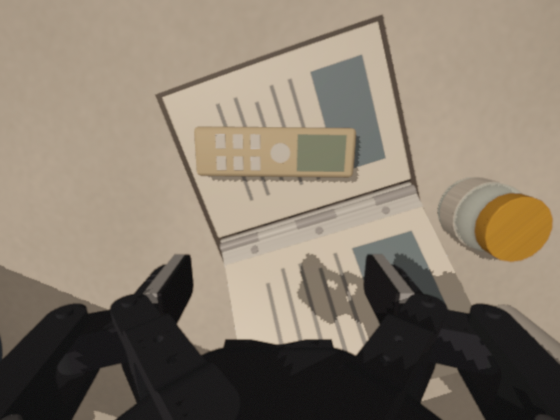

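The wrist view shows the remote centred at (274,152), parallel to the finger line. The spine runs from (220,240) to (415,190), the left cover corners are (158,97) and (382,17), and the candle is at (510,225).

```bash
python3 - <<'E'
from h import *
h=onz("wrist",[(222,246),(416,193)],.015)[:,:2]; e=onz("wrist",[(158,97),(382,17)],.003)[:,:2]
print("hinge",h.round(4),"left edge",e.round(4))
d=h[1]-h[0]; d2=e[1]-e[0]; yaw=np.arctan2(d2[1],d2[0]); print(np.arctan2(d[1],d[0]),yaw,np.linalg.norm(d2))
u=np.array([np.cos(yaw),np.sin(yaw)]);v=np.array([-u[1],u[0]])
ctr=h.mean(0); print("ctr h",ctr,"ctr from left edge",e.mean(0)-.168*v)
s=env.observe(); t=s["eef_pos"][:2]; y=s["eef_rot"][2]; ty=np.array([np.sin(y),-np.cos(y)]); tx=np.array([np.cos(y),np.sin(y)])
for c in (e.mean(0)-.168*v,):
  for k in(-.057,.057): print("finger booky",(t+k*ty-c)@v)
E
python3 -m creep '[-1,0,0,-25,0,-1,0,0,-25,0,-1,0,0,-25,0,-1,0,0,-25,0,-1,0,0,-25,0,-1,0,0,-10,0,-1,0,0,0,0]'
```

```text
hinge [[ 0.4385 -0.0434]
 [ 0.6463 -0.065 ]] left edge [[0.4426 0.1184]
 [0.6654 0.1028]]
-0.10351945347427097 -0.07000955389786186 0.22333898682462353
ctr h [ 0.54237417 -0.05417872] ctr from left edge [ 0.54227212 -0.05695595]
finger booky 0.057466800580746255
finger booky 0.022101964716524265
time: 3.4
eef_pos: [0.514, -0.0143, 0.1961]
eef_rot: [-3.138, 0.001, 1.187]
contact_force: [0.9, -0.1, -0.3]
width: 0.0855
gripper_force: 0.0
```

```bash
python3 -m creep '[-1,1,2,-6,0,-1,0,0,-4,0,-1,0,0,0,0]'; python3 -m creep '[-1,0,0,-3,0,-1,0,0,0,0]';python3 -m creep '[-1,0,0,-3,0,-1,0,0,0,0]'
```

```text
time: 3.65
eef_pos: [0.5167, -0.013, 0.1881]
eef_rot: [3.141, -0.0, 1.185]
contact_force: [0.0, 0.1, -0.5]
width: 0.0855
gripper_force: 0.0
time: 3.82
eef_pos: [0.5165, -0.0133, 0.1849]
eef_rot: [3.141, -0.0, 1.185]
contact_force: [0.0, 0.9, -0.6]
width: 0.0851
gripper_force: 0.0
time: 3.98
eef_pos: [0.5164, -0.0134, 0.1816]
eef_rot: [-3.142, 0.0, 1.185]
contact_force: [-0.6, 1.2, 0.0]
width: 0.0854
gripper_force: 0.0
```

```bash
python3 -m creep '[-1,0,0,-3,0,-1,0,0,0,0]'; python3 -m creep '[-1,0,0,-3,0,-1,0,0,0,0]';python3 -m creep '[-1,0,0,-3,0,-1,0,0,0,0]'
```

```text
time: 4.15
eef_pos: [0.5163, -0.0134, 0.1783]
eef_rot: [-3.141, 0.0, 1.185]
contact_force: [0.6, 0.2, 0.9]
width: 0.0853
gripper_force: 0.0
time: 4.32
eef_pos: [0.5162, -0.0133, 0.1752]
eef_rot: [-3.141, 0.0, 1.185]
contact_force: [-0.6, -0.2, 0.1]
width: 0.085
gripper_force: 0.0
time: 4.48
eef_pos: [0.5162, -0.0133, 0.1722]
eef_rot: [-3.141, 0.0, 1.185]
contact_force: [-0.6, 0.1, 0.7]
width: 0.0852
gripper_force: 0.0
```

```bash
python3 -m creep '[-1,4,9,0,0,-1,4,9,0,0,-1,4,9,0,0,-1,4,9,0,0,-1,4,9,0,0,-1,4,9,0,0,-1,4,9,0,0,-1,4,9,0,0]'; python3 - <<'E'
from h import *
im=env.camera("top"); r=env.trace("top","ac_remote")
if r: 
    b=cv2.boxPoints(cv2.minAreaRect(cv2.findNonZero(r[0]["mask"].astype(np.uint8)))); print(r[0]["conf"],onz("top",[r[0]["xy"]],.029).round(3),onz("top",b,.029).round(3).tolist())
E
```

```text
time: 5.15
eef_pos: [0.5488, 0.0597, 0.1727]
eef_rot: [3.142, 0.0, 1.185]
contact_force: [-0.9, -1.6, 1.8]
width: 0.0853
gripper_force: 1.1
```

```bash
python3 -m creep '[-1,4,9,0,0,-1,4,9,0,0,-1,4,9,0,0,-1,4,9,0,0,-1,4,9,0,0,-1,4,9,0,0,-1,4,9,0,0,-1,4,9,0,0,-1,4,9,0,0,-1,3,6,0,0,-1,0,0,0,0]'; python3 - <<'E'
from h import *
for n in("top","scene","wrist"):
  im=env.camera(n); cv2.imwrite(f"pics/p_{n}.png",im[:,:,::-1]); r=env.trace(n,"ac_remote")
  if r: 
    b=cv2.boxPoints(cv2.minAreaRect(cv2.findNonZero(r[0]["mask"].astype(np.uint8)))); print(n,r[0]["conf"],onz(n,[r[0]["xy"]],.02).round(3),onz(n,b,.02).round(3).tolist())
E
```

```text
time: 6.17
eef_pos: [0.5881, 0.1471, 0.1727]
eef_rot: [3.141, -0.001, 1.186]
contact_force: [-0.9, -0.8, -0.4]
width: 0.0853
gripper_force: 0.0
top 0.18 [[ 0.559 -0.548  0.02 ]] [[0.663, -0.462, 0.02], [0.666, -0.631, 0.02], [0.463, -0.628, 0.02], [0.461, -0.461, 0.02]]
scene 0.78 [[0.625 0.166 0.02 ]] [[0.552, 0.141, 0.02], [0.538, 0.212, 0.02], [0.674, 0.177, 0.02], [0.683, 0.11, 0.02]]
wrist 0.8 [[0.599 0.183 0.02 ]] [[0.542, 0.23, 0.02], [0.675, 0.176, 0.02], [0.664, 0.13, 0.02], [0.517, 0.19, 0.02]]
```

View pics/p_wrist.png

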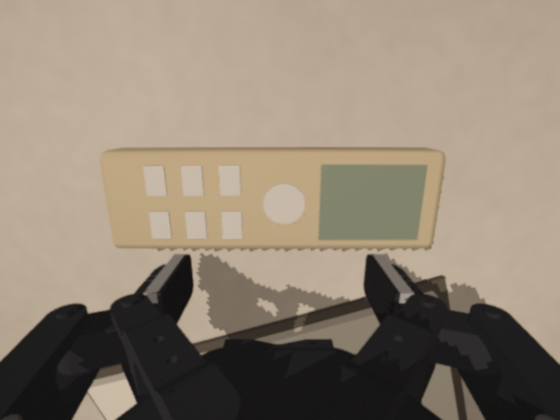

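The remote lies flat on the sideboard, spanning pixels (105–440, 150–247). The cover edge is visible below it with a gap, so it is off the book. Next I back off, lift, close the fingers and cross to the right of the leaf.

```bash
python3 -m creep '[-1,-2,-5,1,0,-1,-2,-5,10,0,-1,0,0,35,0,-1,0,0,38,0,-1,0,0,38,0,-1,0,0,38,0]'; python3 -m creep '[1,-4,-29,1,0.03,1,-4,-29,0,0.03,1,-4,-29,0,0.03,1,-4,-29,0,0.03,1,-4,-29,0,0.03,1,-4,-29,0,0.03,1,-4,-29,0,0.03,1,-4,-29,0,0.03,1,-4,-29,0,0.03,1,-5,-29,0,0.03,1,-5,-29,0,0.02,1,-5,-29,0,0]'; python3 -m creep '[1,0,0,0,0]'
python3 - <<'E'
from h import *
for n in("scene","wrist"):
  im=env.camera(n); cv2.imwrite(f"pics/q_{n}.png",im[:,:,::-1])
for x,n,z in (("lotion","scene",.075),("ring_dish","wrist",.01),("candle","wrist",.075),("ac_remote","scene",.01)):
  r=env.trace(n,x); print(x,r and (r[0]["conf"],onz(n,[r[0]["xy"]],z).round(3)))
E
```

```text
time: 6.97
eef_pos: [0.5827, 0.1348, 0.3353]
eef_rot: [3.142, 0.0, 1.184]
contact_force: [1.0, -0.1, -0.7]
width: 0.0854
gripper_force: 0.0
time: 7.97
eef_pos: [0.5312, -0.2141, 0.3347]
eef_rot: [3.141, 0.0, 1.506]
contact_force: [0.5, -0.2, -0.2]
width: 0.0002
gripper_force: 0.0
time: 8.05
eef_pos: [0.5309, -0.2167, 0.3345]
eef_rot: [3.141, 0.002, 1.501]
contact_force: [-0.4, 0.5, 0.3]
width: -0.0002
gripper_force: 0.0
lotion (0.88, array([[ 0.714, -0.286,  0.075]]))
ring_dish (0.58, array([[ 0.549, -0.276,  0.01 ]]))
candle (0.87, array([[ 0.683, -0.106,  0.075]]))
ac_remote (0.66, array([[0.589, 0.168, 0.01 ]]))
```

View pics/q_wrist.png

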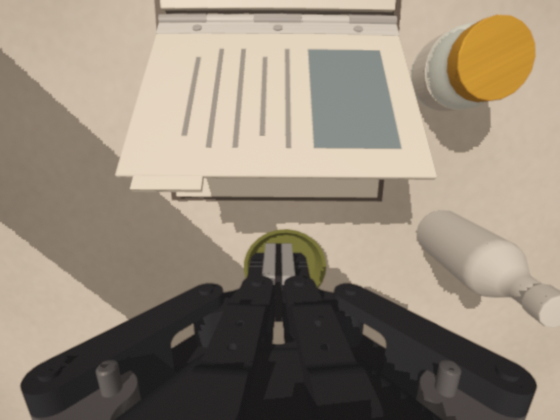

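View pics/q_scene.png

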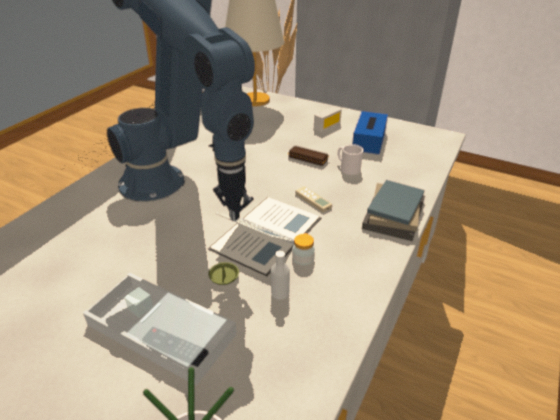

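The wrist view shows the leaf's free edge from (122,173) to (434,178), with the tab at (132–205,182). The shut fingers are at (278,260), beyond the edge and over the dish. The scene view shows the remote off the book at (313,199).

```bash
python3 - <<'E'
from h import *
from scipy.optimize import least_squares
def edge(p,x,r):
    a,cx,cy,yaw=p; u=np.array([np.cos(yaw),np.sin(yaw)]);v=np.array([-u[1],u[0]])
    return np.r_[np.array([cx,cy])+u*x-v*(r*np.cos(a)+.002*np.sin(a)),.0115+r*np.sin(a)+.002*np.cos(a)]
def hp(p): # hinge barrel top ends
    _,cx,cy,yaw=p; u=np.array([np.cos(yaw),np.sin(yaw)]); return [np.r_[np.array([cx,cy])+u*x,.017] for x in(-.105,.105)]
obs=np.array([(122,173),(434,178)])
f=lambda p:np.r_[(proj("wrist",[edge(p,-.105,.162),edge(p,.105,.162)])-obs).ravel(),(np.array(p[1:])-[.542,-.057,-.072])/np.array([.002,.002,.01])*2]
s=least_squares(f,[.67,.542,-.057,-.07]); p=s.x; print(p.round(4),s.fun.round(1))
print("edge mid",edge(p,0,.162))
a0,cx,cy,yaw=p; v=np.array([-np.sin(yaw),np.cos(yaw)])
prev=None
for a in np.arange(round(a0,1),3.15,.12).tolist()+[3.14]:
    if a<1.45: y=-.162*np.cos(a)-.002; z=.0115+.162*np.sin(a)-.035
    else: r=.132; y=-r*np.cos(a)-.002*np.sin(a); z=.0115+r*np.sin(a)-.002*np.cos(a)
    c=np.array([cx,cy])+v*(y-.011); q=np.r_[c,z+.173]*1000
    print(round(a,2),q.round().astype(int), None if prev is None else (q-prev).round().astype(int)); prev=q
E
```

```text
[ 0.6859  0.5441 -0.0492 -0.075 ] [-3.6  4.2  2.5  2.1  2.1  7.8 -0.6]
edge mid [ 0.53463985 -0.17542897  0.11565311]
0.7 [ 534 -186  254] None
0.82 [ 535 -172  268] [ 1 13 14]
0.94 [ 536 -157  280] [ 1 15 12]
1.06 [ 537 -141  291] [ 1 16 10]
1.18 [ 539 -124  299] [ 1 17  8]
1.3 [ 540 -105  306] [ 1 18  6]
1.42 [541 -86 310] [ 1 19  4]
1.54 [543 -66 316] [ 2 20  7]
1.66 [544 -50 316] [ 1 16  0]
1.78 [545 -35 314] [ 1 16 -2]
1.9 [546 -19 310] [ 1 15 -4]
2.02 [547  -5 304] [ 1 15 -6]
2.14 [549   9 297] [ 1 14 -8]
2.26 [549  22 288] [ 1 13 -9]
2.38 [550  34 277] [  1  12 -11]
2.5 [551  44 265] [  1  10 -12]
2.62 [552  53 252] [  1   9 -13]
2.74 [552  60 238] [  1   7 -14]
2.86 [553  66 223] [  0   6 -15]
2.98 [553  69 208] [  0   4 -15]
3.1 [553  71 192] [  0   2 -16]
3.14 [553  72 187] [ 0  0 -5]
```

```bash
python3 -m creep '[1,0,0,-27,0,1,1,3,-27,0,1,1,10,-26,0,1,1,10,0,0,1,0,8,0,0,1,0,0,0,0]'; python3 -m creep '[1,1,13,14,0,1,1,15,12,0,1,1,16,10,0,1,1,17,8,0,1,0,0,0,0]'; python3 - <<'E'
from h import *
cv2.imwrite("pics/l1.png",np.hstack([env.camera("scene")[150:310,150:350,::-1],env.camera("top")[140:300,190:390,::-1]]).repeat(2,0).repeat(2,1))
E
```

```text
time: 8.85
eef_pos: [0.536, -0.1804, 0.2553]
eef_rot: [3.14, 0.002, 1.506]
contact_force: [0.5, -1.7, -0.9]
width: -0.0001
gripper_force: 0.0
time: 9.27
eef_pos: [0.5399, -0.1175, 0.3002]
eef_rot: [3.139, -0.001, 1.508]
contact_force: [-0.3, -0.4, -0.0]
width: 0.0003
gripper_force: 0.0
```

View pics/l1.png

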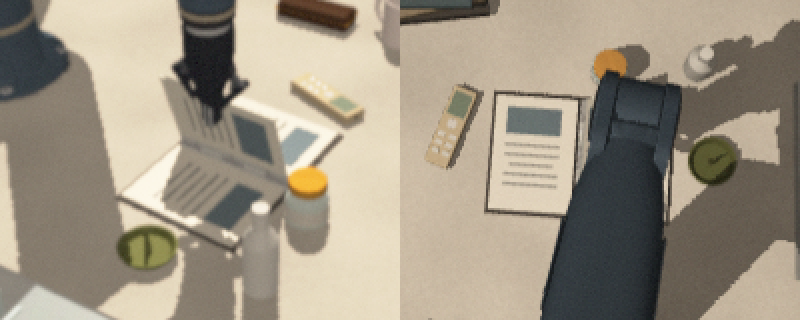

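The scene half shows the leaf now steep, with the fingers at about (212,110) behind its face. The top half shows the remote clear of the book at (452,127). I continue the arc.

```bash
python3 -m creep '[1,1,18,6,0,1,1,19,6,0,1,2,19,6,0,1,1,16,0,0,1,1,16,-2,0,1,1,15,-4,0,1,1,15,-6,0,1,0,0,0,0]'; python3 -m creep '[1,1,13,-8,0,1,1,12,-9,0,1,1,12,-11,0,1,1,10,-12,0,1,0,0,0,0]'; python3 - <<'E'
from h import *
cv2.imwrite("pics/l2.png",np.hstack([env.camera("scene")[150:310,150:350,::-1],env.camera("top")[140:300,190:390,::-1]]).repeat(2,0).repeat(2,1))
E
```

```text
time: 10.03
eef_pos: [0.5471, -0.001, 0.3024]
eef_rot: [-3.139, -0.0, 1.506]
contact_force: [-0.5, -0.2, 0.3]
width: 0.0
gripper_force: 0.0
time: 10.45
eef_pos: [0.5507, 0.0463, 0.2608]
eef_rot: [-3.138, -0.0, 1.506]
contact_force: [-0.6, 0.2, 0.6]
width: 0.0001
gripper_force: 0.0
```

View pics/l2.png

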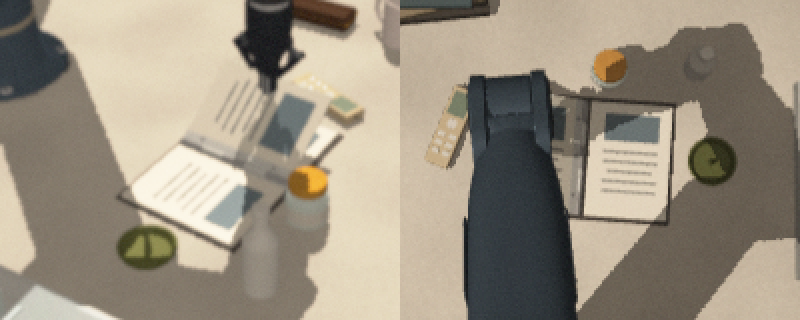

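The leaf has gone over the spine and leans left, with the fingertips on its face at about (268,90). Now I press it down.

```bash
python3 -m creep '[1,1,8,-12,0,1,0,7,-13,0,1,0,6,-14,0,1,0,3,-14,0,1,0,1,-12,0,1,0,0,-4,0,1,0,0,0,0]'; python3 -m creep '[1,0,0,-3,0,1,0,0,0,0]'; python3 -m creep '[1,0,0,-2,0,1,0,0,0,0]'
```

```text
time: 11.13
eef_pos: [0.5522, 0.0693, 0.1942]
eef_rot: [-3.14, 0.0, 1.504]
contact_force: [0.4, -0.2, 0.5]
width: 0.0001
gripper_force: 0.0
time: 11.3
eef_pos: [0.5527, 0.0694, 0.1922]
eef_rot: [3.141, -0.0, 1.504]
contact_force: [0.2, 0.4, -0.9]
width: -0.0001
gripper_force: 0.0
time: 11.47
eef_pos: [0.5526, 0.0695, 0.19]
eef_rot: [3.141, -0.0, 1.505]
contact_force: [-0.1, -1.0, 0.2]
width: -0.0002
gripper_force: 0.1
```

```bash
python3 -m creep '[1,0,0,-2,0,1,0,0,0,0]'; python3 -m creep '[1,0,0,-2,0,1,0,0,0,0]';  python3 -m creep '[1,0,0,-1,0,1,0,0,0,0]'
```

```text
time: 11.63
eef_pos: [0.5524, 0.0696, 0.1877]
eef_rot: [3.142, 0.0, 1.505]
contact_force: [-0.7, -0.0, -0.3]
width: -0.0002
gripper_force: 0.1
time: 11.8
eef_pos: [0.5524, 0.0697, 0.1868]
eef_rot: [3.141, -0.0, 1.505]
contact_force: [-2.4, -1.2, 12.1]
width: 0.0002
gripper_force: 5.9
time: 11.97
eef_pos: [0.5524, 0.0697, 0.1867]
eef_rot: [3.14, -0.0, 1.505]
contact_force: [-6.3, -1.0, 22.2]
width: 0.0
gripper_force: 11.3
```

Firm contact came at tip height 13.7 mm, which matches a flat leaf (13.5 mm). I lift away and check.

```bash
python3 -m creep '[1,0,0,0,0,1,0,0,0,0,1,0,0,4,0,1,0,0,20,0,1,0,0,35,0,1,0,0,35,0,1,-20,0,35,0,1,-30,0,20,0,1,-30,0,10,0,1,0,0,0,0,1,0,0,0,0]'; python3 - <<'E'
from h import *
cv2.imwrite("pics/l3.png",np.hstack([env.camera("scene")[150:310,150:350,::-1],env.camera("wrist")[::2,::2,::-1][:160]]).repeat(2,0).repeat(2,1)[:,:800])
r=env.trace("wrist","ac_remote"); print(r and (r[0]["conf"],onz("wrist",[r[0]["xy"]],.02)))
E
```

```text
time: 12.88
eef_pos: [0.4715, 0.0697, 0.3447]
eef_rot: [3.14, -0.0, 1.505]
contact_force: [0.4, -0.4, 0.4]
width: 0.0
gripper_force: 0.0
(0.8, array([[0.59069694, 0.18089944, 0.02      ]]))
```

View pics/l3.png

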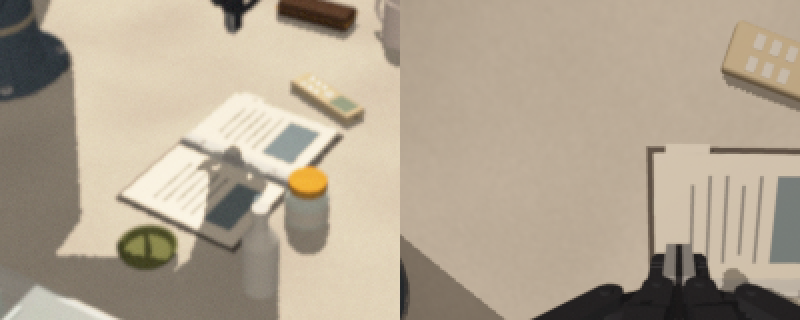

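The leaf lies flat on the left page, with the tab visible at (688,148) over the cover edge. The remote is flat and clear of the book at (760,60), and the dish and candle look undisturbed.

```bash
python3 -c "
from cell import env
print(env.hand_in())"
```

```text
the job is handed in; nothing more can be done
None
```

I pushed the air-conditioner remote off the book, so it lies flat on the sideboard to the left of it, and turned the leaf over the spine until it lay flat on the left page. I handed the job in about 13 s into the 61 s limit; hand-in returned no verdict.

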